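Seat a hub in the slide gauge and hold it at the detent

TASK

Pick up the black flanged hub standing on the bench, set it over the pilot on the slide carriage's sprung pad and press it down until its flange sits fully home on the three rest buttons, with the carriage still at the loading end. Keep it pressed home and, pushing with the hub, slide the carriage along its rails towards the dial gauge until you feel the ball drop into the notch. Finish there, still holding the hub down at the notch (do not let go or run past it), and leave the other parts on the bench where they lie.

Things in the scene. Friction and masses are not known exactly. Their poses are not given: they have to be found in the camera images.
- hub: black cast hub standing flange down on the bench: round flange 110 mm across, 12 mm thick, with a plain round neck of 56 mm outside diameter rising from its middle to 75 mm above the underside (grip the neck from outside; bolt bosses on the flange rise to 14 mm); 44 mm bore right through; about 0.4 kg. Origin: centre of the underside, z up. Its turn about z does not matter.
- fixture: slide gauge: steel base plate 215 x 370 x 15 mm fixed to the bench, with two rails. Origin under the plate on the rails' centre line; y along the rails from the loading end to the gauge; x across to the detent bar (45 mm high, 58 to 74 mm from the centre line) and the 57 mm dial gauge (face up, top at 75 mm, centre 124 mm out). Plate spans x -70 to 145, y -190 to 180 mm.
- nest (a point): middle of the three rest buttons on the sliding carriage, level with their tops (55 mm above the bench): the hub's origin belongs here. Moves with the carriage; axes as the fixture's. Within the buttons a 62 mm sprung pad carries a 41 mm pilot, 22 mm tall, its upper 10 mm tapered to 28 mm. Unpressed, the pad's face is 8 mm and the pilot's tip 30 mm above this point.
- notch (a point): point fixed to the fixture where nest lies when the ball is in the notch; there the hub's axis is in line with the gauge's thin stylus, which the rim pushes back with about 1 N.
- carriage (a joint): travel of the carriage, m: 0 at the loading end's stop, 0.150 with the ball in the notch, 0.185 at the far stop; starts at 0 to 0.050. Slides with 3 to 5 N of drag, stays where left. A sprung 8 mm ball in its edge rides on the detent bar: over the last 3 mm before the notch (a V, 10 mm wide) it draws the carriage in with about 5 N; pushing it out again takes about 8 N.
- pad (a joint): how far the sprung pad is pressed down, m: 0 up, 0.008 with the flange on the rest buttons, where the hub stops hard. The spring gives 5.6 N at the top and 8.4 N at 0.008, more than the hub's weight, so a hub that is let go rises again.
- pulley: bystander: black spoked belt pulley lying flat, 120 mm across, 26 mm high; origin at the centre of its underside
- bracket: bystander: small black angle bracket with a round eye, 60 x 36 mm foot, 61 mm high; origin at the centre of its foot
- plug_gauge: bystander: steel double-ended plug gauge lying along its x axis, 112 mm long, 21 mm thick; origin at the middle of its underside

How it is judged (in metres and radians):
On the way:
1. the hub is on the pilot and pressed fully home on the rest buttons while the carriage is still at the loading end (value of joint pad above 0.0065 m and horizontal distance between hub and nest below 0.004 m and z of hub in the frame of nest below 0.0015 m and angle between hub's own z axis and vertical below 0.06 rad and value of joint carriage below 0.1 m), for 0.2 s.
At the end, for the whole second after the job is handed in: The ball is in the notch (carriage at 0.150 m within 2 mm), the hub sits upright (within 0.06 rad) over the pilot (within 4 mm) and pressed home on the rest buttons (within 1.5 mm, pad at least 6.5 mm down), at rest, and the fingers still hold it down (more than 3 N on the hub) (value of joint carriage between 0.148 and 0.152 m and value of joint pad above 0.0065 m and horizontal distance between hub and nest below 0.004 m and z of hub in the frame of nest below 0.0015 m and angle between hub's own z axis and vertical below 0.06 rad and contact force between the fingers and hub above 3 N and linear speed of hub below 0.01 m/s); the arm keeps its last pose, push and grip.
It fails at once if the carriage is run up to the gauge (beyond 0.105 m) while the hub is not kept pressed down (pad less than 4 mm down) (value of joint carriage above 0.105 m and value of joint pad below 0.004 m).
It fails at once if the carriage is run past the notch by more than 15 mm (value of joint carriage above 0.165 m).
It fails at once if a bystander part is shifted by more than 20 mm (distance of any of pulley, bracket, plug_gauge from where it was at the start of the episode above 0.02 m).
It also fails if it takes over 64 s, if anything falls off the work surface, if the arm or the gripper's body presses on something with over 40 N, if the wrist force passes 120 N, or if a joint passes its speed limit or range.

ROBOT

A 6-joint arm with a two-finger parallel gripper is mounted at the origin on the work surface. World frame = base frame: x ahead of the robot, y to its left, z up, the work surface at z = 0. Lengths are in mm, angles in rad, forces in N, time in s.
With the tool pointing down it reaches from about 325 to 900 mm from the base axis. Payload 6.1 kg.
Tool frame: the origin (TCP) lies between the finger pads; the fingertips stand 8 mm ahead of it and the grasp point (between the pads) lies 11 mm behind it; z points along the fingers, y is the direction in which the jaws open and shut (so a half turn about z gives the same grasp; the last joint's range is limited). The gripper opens to 85 mm and grips with 20 to 120 N. Pads are 22 mm wide; open, the fingers measure 114 mm over their backs; the gripper's body (76 mm by 85 mm) begins 54 mm behind the grasp point. The pads swing forward as they close: fully open they stand 13 mm farther back than shut.
Start: joints at [1.11, 0.22, 1.526, -0, 1.395, -0.126], TCP at [205.361, 590.29, 239.3] pointing down, gripper open.
Joint ranges: [-2.98, 2.98], [-0.91, 2.08], [0.09, 2.57], [-1.24, 4.39], [0.2, 2.65], [-2.68, 2.68]. Speed limits (rad/s): [2.57, 2.57, 3.01, 3.14, 3.14, 3.14].

INTERFACE

Orientations are given as a unit quaternion [w, x, y, z].
In Python, from bench import bot, imaging gives the robot as it stands.
- The arm moves only by the tool apply_moves, never from a script. Its argument "moves" is a list of rows, each a list of 3 entries, a list of its own where there are three numbers: the shift along the tool's x, y, z scaled (see below), then the turn, a rotation vector about the tool's x, y, z scaled (see below), then the gripper command: -1 is shut, 1 is fully open, values between are in proportion. A call has 1 to 5 rows; each row shifts and turns the pose as measured when the row begins, along the tool's axes as they then stand; what a row does not reach is not made up. The controller multiplies each number of a shift by 0.02 m and each number of a turn by 6 degrees. A row lasts 1/12 s, in which the tool goes at most 41.7 mm and 7.16 degrees, less where a joint would pass 70% of its speed; a pose out of reach is approached as far as the arm can. A call with a number of a shift or a turn outside -1 to 1 is refused whole. A call with a gripper value outside its range is refused whole. The fingers move at their own pace and stop on an object; the grip force is fixed at half the most. Time passes only in rows, so rows that do not move let the fingers close. It gives the time, the measured TCP pose, the force and the opening at its end, in the units of the state.
- bot.state(): the state, without advancing time (a new reading comes with each control period).
- imaging.camera(name): name is "scene" or "top"; returns a dict with "frame" (384x512x3 uint8, red, green, blue), "z_map" (384x512 float32, mm along the optical axis (not along the pixel's ray), 0 where there is no reading), "fx", "fy", "cx", "cy" (pixels), "dist" ([k1, k2, p1, p2, k3] as OpenCV has them; the pictures are not rectified), "rvec" (rotation vector, rad) and "tvec" (3), from world to camera coordinates, as OpenCV has them. Camera axes: x right, y down, z forward; pixel columns grow to the right and rows downward; lengths in mm; the calibration is good to about 2 mm. A picture is of the moment at which its call begins.
- bot.finish_job(): hands the job in, once; it reports no verdict.
The state is a dict: "t": time; "joint_pos": joint angles; "qvel": joint speeds; "joint_efforts": joint torques, N m; "tcp_pos": TCP position; "orientation": TCP orientation; "force": force on the tool from outside, world axes, zero at the start; "moment": the same for the moment, N m; "opening": finger opening in mm.
Only numpy, scipy, OpenCV 4.12 (cv2) and the standard library are available. Lean on these libraries where they do the work, as an engineer would, in place of code of your own. Each camera call takes 0.05 s, during which the arm holds its last target. There are 200 camera calls.

## Working session

There is one attempt and no reset: what is moved stays moved. The work goes in short steps, Python scripts to look and compute and a tool call to move; the robot and the scene stay as the last step left them, time stands still between calls to the robot, and variables do not carry over. Pictures are saved under pics/ and viewed, about 8 in all and at most 12, crops included, and the job is handed in when it is done.

Besides the shell and the picture viewer there is one more tool, called after "Call:" in YAML: its name, and indented under it one key for each argument. apply_moves: Moves the arm, as the interface text tells. Shifts and turns lie within -1 to 1; 1 stands for 0.02 m of shift or 6 degrees of turn. Its arguments: {"type":"object","properties":{"moves":{"type":"array"}},"required":["moves"]}

```bash
mkdir -p pics; cat > h.py <<'E'
import numpy as np, cv2
from bench import bot, imaging
def grab(n):
    c=imaging.camera(n)
    K=np.array([[c['fx'],0,c['cx']],[0,c['fy'],c['cy']],[0,0,1]]);R=cv2.Rodrigues(np.array(c['rvec'],float))[0]
    return c,K,np.array(c['dist'],float),R,np.array(c['tvec'],float).ravel()
def cloud(g):
    c,K,d,R,t=g;h,w=c['z_map'].shape
    u,v=np.meshgrid(np.arange(w),np.arange(h))
    p=cv2.undistortPoints(np.stack([u,v],-1).reshape(-1,1,2).astype(np.float64),K,d).reshape(h,w,2)
    z=c['z_map'][...,None];P=np.concatenate([p*z,z],-1)
    W=(P-t)@R; W[c['z_map']==0]=np.nan
    return W
E
python3 - <<'E'
from h import *
print(bot.state())
ims=[]
for n in('scene','top'):
    g=grab(n);W=cloud(g);np.savez(n+'0.npz',W=W,f=g[0]['frame'])
    print(n,g[1].tolist(),(-g[3].T@g[4]))
    cv2.imwrite(f'pics/{n}0.png',cv2.resize(g[0]['frame'][...,::-1],(768,576)))
E
```

```text
{'t': 0.0, 'joint_pos': array([ 1.10988180e+00,  2.21245006e-01,  1.52763702e+00, -6.97763275e-06,
        1.39468451e+00, -1.26126684e-01]), 'qvel': array([ 2.86645954e-04,  1.10862357e-03,  5.04733007e-05, -1.87317442e-03,
        1.01406520e-03,  8.33947977e-04]), 'joint_efforts': array([-1.91806866e-03, -4.96883905e+01, -3.89405143e+01, -4.04168004e-04,
        1.06235550e-02, -5.00510566e-05]), 'tcp_pos': array([205.10893255, 589.75273403, 238.17381428]), 'orientation': array([-2.82259050e-04,  1.66612578e-01,  9.86021944e-01, -9.45726517e-04]), 'force': array([ 0.18669715, -0.17077788,  0.27044094]), 'moment': array([-0.02218444, -0.02278283, -0.00233514]), 'opening': 85.46276850813373}
scene [[360.73517445863354, 0.0, 259.48737634593607], [0.0, 360.73517445863354, 197.71719915526955], [0.0, 0.0, 1.0]] [ 949.22000252 -471.86316121  905.51380735]
top [[366.3675764724557, 0.0, 257.0741447500647], [0.0, 366.3675764724557, 193.42264736656398], [0.0, 0.0, 1.0]] [ 455.66105233 -110.75643793  976.41985046]
```

View pics/top0.png

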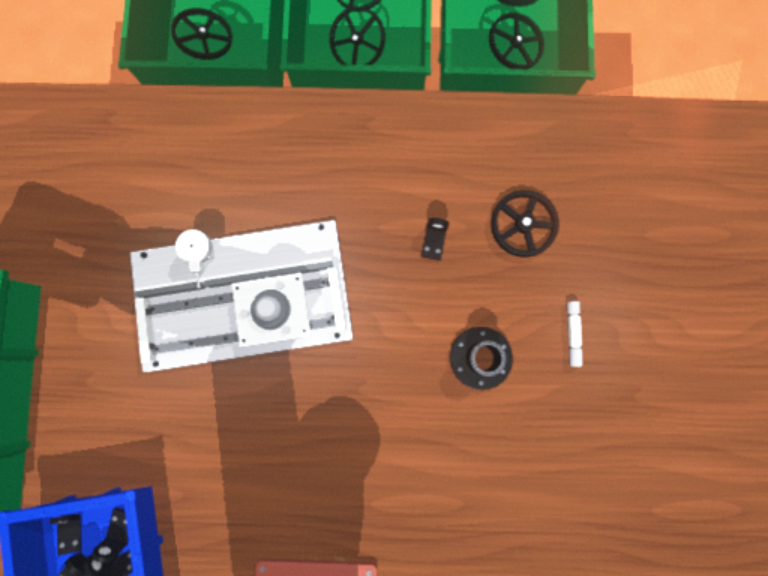

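View pics/scene0.png

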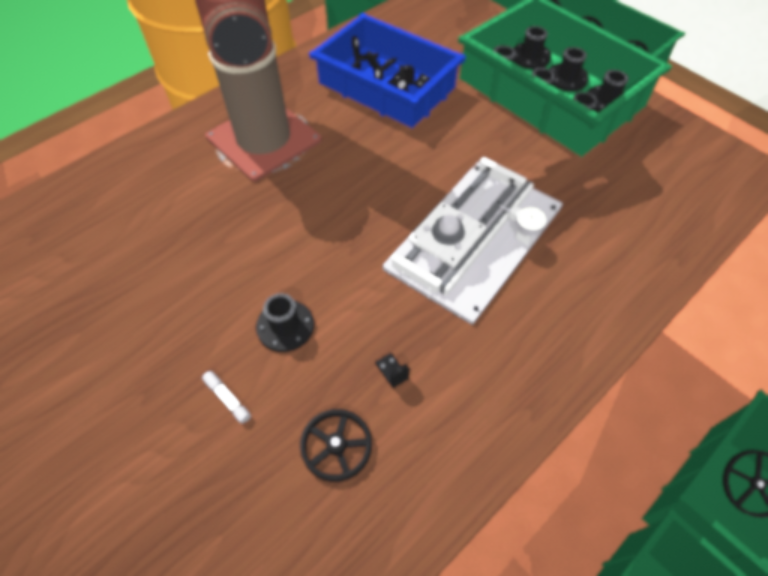

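The top view shows the hub at about (481,357), the pilot at (270,310), the plate corners at (131,252), (334,220), (352,340) and (143,371), and the gauge at (192,245). The scene view agrees with this. Next I measure from the depth.

```bash
python3 - <<'E'
import numpy as np, cv2
for n in('top','scene'):
    W=np.load(n+'0.npz')['W'];z=W[...,2]
    def blob(m,name,mn=20):
        k,l,s,c=cv2.connectedComponentsWithStats(m.astype(np.uint8))
        for i in range(1,k):
            if s[i,4]>=mn:
                P=W[l==i];e=cv2.minEnclosingCircle(P[:,:2].astype(np.float32))
                print(n,name,s[i,4],c[i].round(),'mean',P.mean(0).round(1),'circ',np.round(e[0],1),round(e[1],1))
    x,y=W[...,0],W[...,1]
    B=(x>250)&(x<800)&(y>-400)&(y<350)
    blob(B&(z>69)&(z<79)&(y<0),'necktop')
    blob(B&(z>79)&(z<90)&(y>0),'piltop',8)
    blob(B&(z>68)&(z<79)&(y>0),'gauge')
    blob(B&(z>8)&(z<25)&(y<0),'low')
    m=(B&(z>9)&(y>0)).astype(np.uint8)
    k,l,s,c=cv2.connectedComponentsWithStats(m);i=1+np.argmax(s[1:,4])
    P=W[l==i];r=cv2.minAreaRect(P[(P[:,2]<20)][:,:2].astype(np.float32));print('plate',r,np.round(cv2.boxPoints(r),1).tolist())
    for lo,hi in((40,49),(49,60),(60,67)): blob((l==i)&(z>lo)&(z<hi),f'{lo}-{hi}',40)
    print('bench z',np.nanmedian(z[B]))
E
```

```text
top necktop 181 [325. 239.] mean [ 452.9 -276.    74.9] circ [ 453.4 -273.9] 28.4
top piltop 161 [178. 205.] mean [526.2  87.5  83.9] circ [526.2  87.5] 17.7
top gauge 443 [128. 165.] mean [623.6 220.4  72.4] circ [619.8 220.8] 36.2
top gauge 56 [179. 206.] mean [523.   84.8  75.8] circ [525.8  89.1] 20.7
top low 776 [348. 148.] mean [ 694.6 -345.1   17.3] circ [ 695.6 -349.8] 60.3
top low 508 [225. 192.] mean [568.6 -20.3  15.3] circ [582.   -7.8] 108.8
top low 202 [289. 161.] mean [ 656.7 -190.    10.5] circ [ 654.4 -189. ] 30.2
top low 102 [219. 202.] mean [541.8  -6.5  15.2] circ [545.1  -6.2] 27.5
top low 880 [319. 239.] mean [ 453.2 -270.3   12.3] circ [ 453.5 -274.9] 54.7
top low 20 [327. 238.] mean [ 454.7 -291.1   16.5] circ [ 453.5 -284.3] 19.5
plate ((551.8795166015625, 158.36972045898438), (216.3555450439453, 356.1479797363281), 10.485292434692383) [[413.1000061035156, 313.79998779296875], [477.8999938964844, -36.400001525878906], [690.7000122070312, 3.0], [625.7999877929688, 353.20001220703125]]
top 40-49 1747 [180. 200.] mean [542.1  91.8  46. ] circ [563.5 102.7] 113.2
[... 925 characters left out ...]
9   16. ] circ [ 684.3 -194.1] 17.5
scene low 910 [225. 295.] mean [ 696.4 -346.8   17. ] circ [ 695.2 -350.9] 60.6
plate ((550.880859375, 158.76058959960938), (215.81105041503906, 360.75592041015625), 10.537748336791992) [[411.79998779296875, 316.3999938964844], [477.79998779296875, -38.29999923706055], [690.0, 1.2000000476837158], [624.0, 355.79998779296875]]
scene 40-49 223 [340. 121.] mean [519.6 293.1  43.9] circ [502.9 273. ] 75.7
scene 40-49 1073 [303. 159.] mean [545.8  88.8  45.6] circ [564.  107.8] 116.7
scene 49-60 42 [351. 154.] mean [637.2 203.4  55. ] circ [633.2 213.4] 26.4
scene 60-67 127 [298. 153.] mean [530.9  81.8  62.7] circ [524.9  89.9] 31.6
bench z 0.23878090074930325
```

Call:
apply_moves:
  moves:
    - [[-0.7,-1,0],[0,0,0],1]
    - [[-0.7,-1,0],[0,0,0],1]
    - [[-0.7,-1,0],[0,0,0],1]
    - [[-0.7,-1,0],[0,0,0],1]
    - [[-0.7,-1,0],[0,0,0],1]

```text
t: 0.52
tcp_pos: [236.7, 470.3, 234.2]
orientation: [-0.002, 0.164, 0.986, -0.003]
force: [0.4, -0.1, -0.2]
opening: 85.5
```

Call:
apply_moves:
  moves:
    - [[-0.7,-1,0],[0,0,0],1]
    - [[-0.7,-1,0],[0,0,0],1]
    - [[-0.7,-1,0],[0,0,0],1]
    - [[-0.7,-1,0],[0,0,0],1]
    - [[-0.7,-1,0],[0,0,0],1]

```text
t: 0.93
tcp_pos: [270.0, 346.0, 232.1]
orientation: [-0.003, 0.163, 0.987, -0.005]
force: [0.4, -0.1, 0.8]
opening: 85.7
```

Call:
apply_moves:
  moves:
    - [[-0.7,-1,0],[0,0,0],1]
    - [[-0.7,-1,0],[0,0,0],1]
    - [[-0.7,-1,0],[0,0,0],1]
    - [[-0.7,-1,0],[0,0,0],1]
    - [[-0.7,-1,0],[0,0,0],1]

```text
t: 1.35
tcp_pos: [303.2, 222.4, 230.9]
orientation: [-0.004, 0.162, 0.987, -0.006]
force: [1.3, 1.1, -0.1]
opening: 85.2
```

Call:
apply_moves:
  moves:
    - [[-0.7,-1,0],[0,0,0],1]
    - [[-0.7,-1,0],[0,0,0],1]
    - [[-0.7,-1,0],[0,0,0],1]
    - [[-0.7,-1,0],[0,0,0],1]
    - [[-0.7,-1,0],[0,0,0],1]

```text
t: 1.77
tcp_pos: [336.7, 99.2, 230.5]
orientation: [-0.004, 0.162, 0.987, -0.006]
force: [-0.1, 1.2, -0.4]
opening: 85.3
```

Call:
apply_moves:
  moves:
    - [[-0.7,-1,0],[0,0,0],1]
    - [[-0.7,-1,0],[0,0,0],1]
    - [[-0.7,-1,0],[0,0,0],1]
    - [[-0.7,-1,0],[0,0,0],1]
    - [[-0.7,-1,0],[0,0,0],1]

```text
t: 2.18
tcp_pos: [370.4, -24.1, 230.3]
orientation: [-0.004, 0.162, 0.987, -0.006]
force: [0.3, 0.5, 0.2]
opening: 85.4
```

Call:
apply_moves:
  moves:
    - [[-0.7,-1,0],[0,0,0],1]
    - [[-0.7,-1,0],[0,0,0],1]
    - [[-0.7,-1,0],[0,0,0],1]
    - [[-0.7,-1,0],[0,0,0],1]
    - [[-0.7,-1,0],[0,0,0],1]

```text
t: 2.6
tcp_pos: [404.1, -147.4, 229.6]
orientation: [-0.005, 0.163, 0.987, -0.006]
force: [0.1, 1.0, 0.5]
opening: 85.4
```

```bash
cat >> h.py <<'E'
from scipy.spatial.transform import Rotation as Ro
def go(target,yaw):
    """units of moves to reach target (mm), tool down with tool y at world angle yaw (deg)"""
    s=bot.state();q=s['orientation'];R=Ro.from_quat([*q[1:],q[0]]);a=np.radians(yaw)
    y=np.array([np.cos(a),np.sin(a),0]);z=np.array([0,0,-1.]);G=Ro.from_matrix(np.stack([np.cross(y,z),y,z],1))
    print('t',s['t'],'tcp',s['tcp_pos'].round(1),'F',s['force'].round(1),'M',s['moment'].round(2),'open',round(s['opening'],1))
    print('shift units',(R.inv().apply(np.array(target)-s['tcp_pos'])/20).round(2),'turn units',(np.degrees((R.inv()*G).as_rotvec())/6).round(2),'j',s['joint_pos'].round(2))
E
python3 -c "
from h import *
go([453.2,-274.6,120],70.8)"
```

```text
t 2.6 tcp [ 404.1 -147.4  229.6] F [0.1 1.  0.5] M [-0.02  0.01 -0.  ] open 85.4
shift units [-4.41 -5.16  5.51] turn units [-0.12 -0.08  0.08] j [-0.52 -0.25  2.01 -0.01  1.39 -1.76]
```

Call:
apply_moves:
  moves:
    - [[-0.85,-1,0.9],[-0.12,-0.08,0.08],1]
    - [[-0.85,-1,0.9],[0,0,0],1]
    - [[-0.85,-1,0.9],[0,0,0],1]
    - [[-0.85,-1,0.9],[0,0,0],1]
    - [[-0.85,-1,0.9],[0,0,0],1]

```text
t: 3.02
tcp_pos: [454.8, -278.4, 140.6]
orientation: [0.004, 0.168, 0.986, -0.002]
force: [0.6, 0.5, -0.5]
opening: 85.0
```

Call:
apply_moves:
  moves:
    - [[0,0,0.8],[0,0,0],1]
    - [[0,0,0],[0,0,0],1]

```text
t: 3.18
tcp_pos: [453.4, -281.6, 119.0]
orientation: [0.002, 0.17, 0.985, -0.0]
force: [-0.7, 0.4, -0.7]
opening: 85.3
```

```bash
python3 -c "
from h import *
go([453.2,-274.6,32],70.8)
g=grab('scene');cv2.imwrite('pics/s1.png',cv2.resize(g[0]['frame'][100:330,80:300,::-1],None,fx=2.5,fy=2.5))"
```

```text
t 3.1833 tcp [ 453.4 -281.6  119. ] F [-0.7  0.4 -0.7] M [ 0.05 -0.01  0.  ] open 85.3
shift units [0.14 0.33 4.35] turn units [-0.    0.03 -0.06] j [-0.7   0.12  1.88  0.    1.14 -1.93]
```

View pics/s1.png

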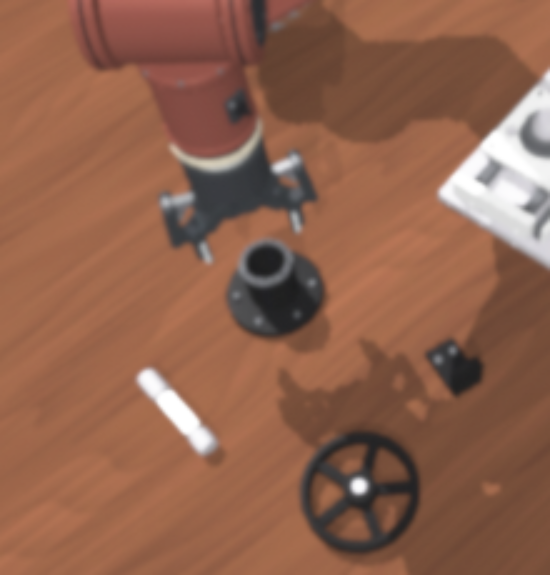

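The open fingers, at (203,255) and (297,225), straddle the neck at (268,262), with the gripper above it. I correct sideways, then go down.

Call:
apply_moves:
  moves:
    - [[0.14,0.33,0],[0,0,0],1]
    - [[0,0,0.5],[0,0,0],1]
    - [[0,0,0.8],[0,0,0],1]
    - [[0,0,0.8],[0,0,0],1]
    - [[0,0,0],[0,0,0],1]

```text
t: 3.65
tcp_pos: [456.2, -273.0, 82.1]
orientation: [0.006, 0.168, 0.986, -0.003]
force: [-1.4, 0.3, -1.1]
opening: 85.3
```

```bash
python3 -c "
from h import *
go([453.2,-274.6,32],70.8)"
```

```text
t 3.65 tcp [ 456.2 -273.    82.1] F [-1.4  0.3 -1.1] M [-0.01  0.03 -0.04] open 85.3
shift units [ 0.15 -0.11  2.51] turn units [-0.04  0.13 -0.02] j [-0.69  0.16  1.91  0.    1.06 -1.92]
```

Call:
apply_moves:
  moves:
    - [[0.15,-0.1,0.5],[0,0.13,0],1]
    - [[0,0,0.6],[0,0,0],1]
    - [[0,0,0.6],[0,0,0],1]
    - [[0,0,0.5],[0,0,0],1]
    - [[0,0,0],[0,0,0],1]

```text
t: 4.07
tcp_pos: [454.5, -273.7, 38.0]
orientation: [0.001, 0.167, 0.986, -0.003]
force: [-1.0, -0.4, -0.7]
opening: 85.4
```

```bash
python3 -c "
from h import *
go([453.2,-274.6,32],70.8)"
```

```text
t 4.0667 tcp [ 454.5 -273.7   38. ] F [-1.  -0.4 -0.7] M [-0.01 -0.02  0.07] open 85.4
shift units [ 0.05 -0.06  0.3 ] turn units [-0.06  0.04  0.  ] j [-0.69  0.24  1.92 -0.01  0.98 -1.92]
```

Call:
apply_moves:
  moves:
    - [[0.05,-0.05,0.25],[-0.05,0.04,0],1]
    - [[0,0,0],[0,0,0],0]
    - [[0,0,0],[0,0,0],-1]
    - [[0,0,0],[0,0,0],-1]
    - [[0,0,0],[0,0,0],-1]

```text
t: 4.48
tcp_pos: [452.9, -274.9, 32.2]
orientation: [-0.001, 0.167, 0.986, 0.0]
force: [0.1, 0.9, -4.7]
opening: 55.2
```

Call:
apply_moves:
  moves:
    - [[0,0,0],[0,0,0],-1]
    - [[0,0,0],[0,0,0],-1]
    - [[0,0,0],[0,0,0],-1]
    - [[0,0,0],[0,0,0],-1]
    - [[0,0,0],[0,0,0],-1]

```text
t: 4.9
tcp_pos: [452.7, -274.8, 32.1]
orientation: [-0.001, 0.167, 0.986, 0.0]
force: [0.7, 0.0, -2.7]
opening: 55.1
```

```bash
python3 -c "
from h import *
go([453.2,-274.6,150],70.8)"
```

```text
t 4.9 tcp [ 452.7 -274.8   32.1] F [ 0.7  0.  -2.7] M [-0.12 -0.01  0.08] open 55.1
shift units [-0.01  0.02 -5.9 ] turn units [-0.   -0.02  0.  ] j [-0.69  0.25  1.92 -0.    0.97 -1.93]
```

Call:
apply_moves:
  moves:
    - [[0,0,-0.5],[0,0,0],-1]
    - [[0,0,-1],[0,0,0],-1]
    - [[0,0,-1],[0,0,-1],-1]
    - [[0,0,-1],[0,0,-1],-1]
    - [[0,0,-1],[0,0,-1],-1]

```text
t: 5.32
tcp_pos: [448.0, -270.6, 120.3]
orientation: [-0.007, 0.006, 1.0, 0.005]
force: [0.2, -0.3, -4.3]
opening: 55.4
```

Call:
apply_moves:
  moves:
    - [[0,0,-1],[0,0,-1],-1]
    - [[0,0,-0.8],[0,0,-1],-1]
    - [[0,0,0],[0,0,0],-1]

```text
t: 5.57
tcp_pos: [449.9, -271.9, 164.1]
orientation: [-0.004, -0.106, 0.994, 0.004]
force: [0.4, -1.2, -3.1]
opening: 55.4
```

```bash
python3 -c "
from h import *
go([526,88.8,150],100.5)"
```

```text
t 5.5667 tcp [ 449.9 -271.9  164.1] F [ 0.4 -1.2 -3.1] M [-0.08 -0.08 -0.02] open 55.4
shift units [-7.53 16.82  0.8 ] turn units [ 0.08 -0.07  0.28] j [-0.69  0.06  1.85 -0.    1.24 -2.48]
```

Call:
apply_moves:
  moves:
    - [[-0.45,1,0],[0.08,-0.07,0.28],-1]
    - [[-0.45,1,0],[0,0,0],-1]
    - [[-0.45,1,0],[0,0,0],-1]
    - [[-0.45,1,0],[0,0,0],-1]
    - [[-0.45,1,0],[0,0,0],-1]

```text
t: 5.98
tcp_pos: [475.3, -165.8, 164.2]
orientation: [0.001, -0.079, 0.997, -0.002]
force: [0.2, 0.3, -3.5]
opening: 55.3
```

Call:
apply_moves:
  moves:
    - [[-0.45,1,0],[0,0,0],-1]
    - [[-0.45,1,0],[0,0,0],-1]
    - [[-0.45,1,0],[0,0,0],-1]
    - [[-0.45,1,0],[0,0,0],-1]
    - [[-0.45,1,0],[0,0,0],-1]

```text
t: 6.4
tcp_pos: [502.0, -53.5, 159.3]
orientation: [-0.002, -0.069, 0.998, -0.0]
force: [0.5, 0.9, -3.6]
opening: 55.7
```

```bash
python3 -c "
from h import *
go([526,88.8,150],100.5)"
```

```text
t 6.4 tcp [502.  -53.5 159.3] F [ 0.5  0.9 -3.6] M [-0.   -0.03 -0.03] open 55.7
shift units [-2.17  6.88  0.46] turn units [ 0.   -0.05 -0.44] j [-0.26  0.01  1.91 -0.    1.22 -1.97]
```

Call:
apply_moves:
  moves:
    - [[-0.3,1,0],[0,-0.05,-0.4],-1]
    - [[-0.3,1,-0.1],[0,0,0],-1]
    - [[-0.3,1,0],[0,0,0],-1]
    - [[-0.3,1,-0.1],[0,0,0],-1]
    - [[-0.3,1,0],[0,0,0],-1]

```text
t: 6.82
tcp_pos: [512.0, 56.4, 158.6]
orientation: [-0.003, -0.081, 0.997, 0.001]
force: [-0.0, -0.3, -3.6]
opening: 55.4
```

Call:
apply_moves:
  moves:
    - [[-0.3,0.9,0],[0,0,0],-1]
    - [[0,0,0],[0,0,0],-1]
    - [[0,0,0],[0,0,0],-1]

```text
t: 7.07
tcp_pos: [512.8, 80.3, 155.9]
orientation: [-0.005, -0.079, 0.997, 0.002]
force: [-0.2, -0.5, -3.9]
opening: 55.1
```

```bash
python3 -c "
from h import *
go([526,88.8,150],100.5)
g=grab('scene');W=cloud(g);z=W[...,2]
np.savez('s2.npz',W=W,f=g[0]['frame'])
cv2.imwrite('pics/s2.png',cv2.resize(g[0]['frame'][60:240,210:410,::-1],None,fx=3,fy=3))"
```

```text
t 7.0667 tcp [512.8  80.3 155.9] F [-0.2 -0.5 -3.9] M [-0.   -0.01 -0.04] open 55.1
shift units [-0.72  0.32  0.29] turn units [ 0.05 -0.1  -0.25] j [ 0.    0.05  1.87  0.    1.23 -1.73]
```

View pics/s2.png

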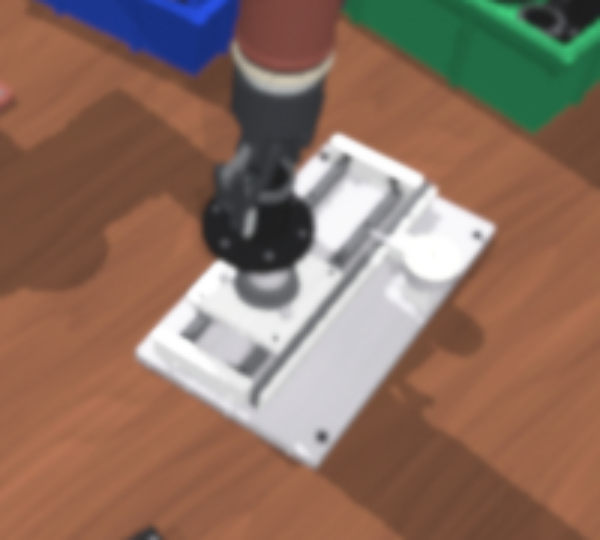

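The flange is level at about (258,225), and the pad and pilot below are at (268,285). I correct the position, then check the flange against the TCP.

Call:
apply_moves:
  moves:
    - [[-0.72,0.32,0.2],[0.05,-0.1,-0.25],-1]
    - [[0,0,0],[0,0,0],-1]
    - [[0,0,0],[0,0,0],-1]

```text
t: 7.37
tcp_pos: [524.9, 86.9, 150.2]
orientation: [-0.001, -0.089, 0.996, -0.0]
force: [-0.4, -0.9, -3.8]
opening: 55.4
```

```bash
python3 -c "
from h import *
go([526,88.8,140],100.5)
for n in('scene','top'):
    g=grab(n);W=cloud(g);z=W[...,2];t=bot.state()['tcp_pos']
    m=(abs(z-(t[2]-20))<6)&(np.hypot(W[...,0]-t[0],W[...,1]-t[1])<70)
    P=W[m];print(n,m.sum(),P.mean(0).round(1),cv2.minEnclosingCircle(P[:,:2].astype(np.float32)))
    A=np.c_[P[:,:2],np.ones(len(P))];print('plane',np.linalg.lstsq(A,P[:,2],rcond=None)[0].round(3))
    m=(z>79)&(z<90)&(np.hypot(W[...,0]-526,W[...,1]-88.8)<40)
    if m.sum()>5:P=W[m];print('pilot',m.sum(),P.mean(0).round(1),cv2.minEnclosingCircle(P[:,:2].astype(np.float32)))
"
```

```text
t 7.3667 tcp [524.9  86.9 150.2] F [-0.4 -0.9 -3.8] M [-0.02 -0.01 -0.02] open 55.4
shift units [-0.07  0.09  0.51] turn units [-0.   -0.03 -0.05] j [ 0.02  0.08  1.85 -0.    1.21 -1.73]
scene 526 [539.3  73.6 129.9] ((526.3350830078125, 86.03820037841797), 55.01176071166992)
plane [-8.00000e-03  1.10000e-02  1.33297e+02]
top 634 [514.5  68.  130.3] ((526.25341796875, 84.88037872314453), 54.66207504272461)
plane [0.00000e+00 2.00000e-03 1.30169e+02]
pilot 6 [517.9  96.9  85.3] ((518.0724487304688, 97.34393310546875), 4.7112836837768555)
```

Call:
apply_moves:
  moves:
    - [[0.05,0.15,0.3],[0,-0.03,-0.05],-1]
    - [[0,0,0.4],[0,0,0],-1]
    - [[0,0,0.4],[0,0,0],-1]
    - [[0,0,0.2],[0,0,0],-1]
    - [[0,0,0],[0,0,0],-1]

```text
t: 7.88
tcp_pos: [522.3, 87.9, 121.7]
orientation: [0.0, -0.09, 0.996, -0.0]
force: [0.6, -0.7, -4.2]
opening: 55.3
```

```bash
python3 -c "
from h import *
go([524.5,90,95],100.5)"
```

```text
t 7.8833 tcp [522.3  87.9 121.7] F [ 0.6 -0.7 -4.2] M [0.   0.08 0.  ] open 55.3
shift units [-0.12  0.09  1.33] turn units [-0.    0.01 -0.03] j [ 0.02  0.11  1.88 -0.    1.15 -1.73]
```

Call:
apply_moves:
  moves:
    - [[-0.13,0.1,0],[0,0,-0.03],-1]
    - [[0,0,0.2],[0,0,0],-1]
    - [[0,0,0.3],[0,0,0],-1]
    - [[0,0,0.3],[0,0,0],-1]
    - [[0,0,0],[0,0,0],-1]

```text
t: 8.3
tcp_pos: [524.7, 90.6, 103.7]
orientation: [0.0, -0.091, 0.996, -0.0]
force: [-0.4, -1.1, -3.9]
opening: 55.3
```

```bash
python3 -c "
from h import *
go([524.5,90,95],100.5)"
```

```text
t 8.3 tcp [524.7  90.6 103.7] F [-0.4 -1.1 -3.9] M [-0.02  0.11  0.03] open 55.3
shift units [ 0.02 -0.03  0.44] turn units [-0.  0. -0.] j [ 0.02  0.14  1.89 -0.    1.11 -1.73]
```

Call:
apply_moves:
  moves:
    - [[-0.02,0,0.2],[0,0,0],-1]
    - [[-0.02,0,0.2],[0,0,0],-1]
    - [[0,0,0.15],[0,0,0],-1]
    - [[0,0,0.1],[0,0,0],-1]
    - [[0,0,0],[0,0,0],-1]

```text
t: 8.72
tcp_pos: [526.3, 90.9, 90.6]
orientation: [0.0, -0.092, 0.996, -0.0]
force: [-2.5, -0.0, 1.3]
opening: 55.4
```

```bash
python3 -c "
from h import *
go([524.5,90,86.5],100.5)"
```

```text
t 8.7167 tcp [526.3  90.9  90.6] F [-2.5 -0.   1.3] M [-0.05  0.52  0.01] open 55.4
shift units [ 0.09 -0.03  0.21] turn units [-0.01  0.01  0.  ] j [ 0.02  0.16  1.89 -0.    1.09 -1.73]
```

Call:
apply_moves:
  moves:
    - [[0.06,0,0.15],[0,0,0],-1]
    - [[0,0,0.15],[0,0,0],-1]
    - [[0,0,0.1],[0,0,0],-1]
    - [[0,0,0],[0,0,0],-1]

```text
t: 9.05
tcp_pos: [526.3, 90.8, 87.8]
orientation: [0.001, -0.092, 0.996, -0.0]
force: [-2.9, -0.9, 2.3]
opening: 55.7
```

```bash
python3 -c "
from h import *
go([525,90,86.5],100.5)"
```

```text
t 9.05 tcp [526.3  90.8  87.8] F [-2.9 -0.9  2.3] M [-0.01  0.63 -0.08] open 55.7
shift units [ 0.07 -0.03  0.06] turn units [-0.01  0.02  0.01] j [ 0.02  0.17  1.89 -0.    1.08 -1.73]
```

Call:
apply_moves:
  moves:
    - [[0.1,0,0.1],[0,0,0],-1]
    - [[0,0,0.15],[0,0,0],-1]
    - [[0,0,0.15],[0,0,0],-1]

```text
t: 9.3
tcp_pos: [526.5, 90.8, 86.8]
orientation: [0.003, -0.092, 0.996, -0.0]
force: [-18.7, -1.5, 32.7]
opening: 55.4
```

```bash
python3 -c "
from h import *
go([525,90,86.5],100.5)"
```

```text
t 9.3 tcp [526.5  90.8  86.8] F [-18.7  -1.5  32.7] M [-0.17  3.03 -0.07] open 55.4
shift units [ 0.08 -0.03  0.01] turn units [-0.01  0.06  0.01] j [ 0.02  0.17  1.9  -0.    1.07 -1.73]
```

Call:
apply_moves:
  moves:
    - [[0.1,0,0.1],[0,0.05,0],-1]
    - [[0.1,0,0.1],[0,0.05,0],-1]
    - [[0.1,0,0.1],[0,0.05,0],-1]

```text
t: 9.55
tcp_pos: [526.3, 90.8, 87.0]
orientation: [0.002, -0.092, 0.996, -0.001]
force: [-0.4, 1.2, 10.5]
opening: 55.4
```

```bash
python3 -c "
from h import *
go([525,90,86.5],100.5)
for n in('scene','top'):
    g=grab(n);W=cloud(g);z=W[...,2];t=bot.state()['tcp_pos']
    m=(abs(z-67)<5)&(np.hypot(W[...,0]-t[0],W[...,1]-t[1])<70)
    P=W[m];print(n,m.sum(),P.mean(0).round(1),cv2.minEnclosingCircle(P[:,:2].astype(np.float32)))
    A=np.c_[P[:,:2],np.ones(len(P))];print('plane',np.linalg.lstsq(A,P[:,2],rcond=None)[0].round(3))
    if n=='scene': cv2.imwrite('pics/s3.png',cv2.resize(g[0]['frame'][60:240,210:410,::-1],None,fx=3,fy=3))
"
```

```text
t 9.55 tcp [526.3  90.8  87. ] F [-0.4  1.2 10.5] M [0.36 0.29 0.01] open 55.4
shift units [ 0.07 -0.03  0.02] turn units [-0.02  0.04  0.01] j [ 0.02  0.17  1.89 -0.    1.08 -1.73]
scene 468 [540.5  78.   66.8] ((528.0296630859375, 90.6328353881836), 55.95136260986328)
plane [-3.0000e-03  1.0000e-03  6.8074e+01]
top 529 [517.2  69.8  67.3] ((527.0751342773438, 88.64060974121094), 54.40052795410156)
plane [4.0000e-03 2.0000e-03 6.4878e+01]
```

View pics/s3.png

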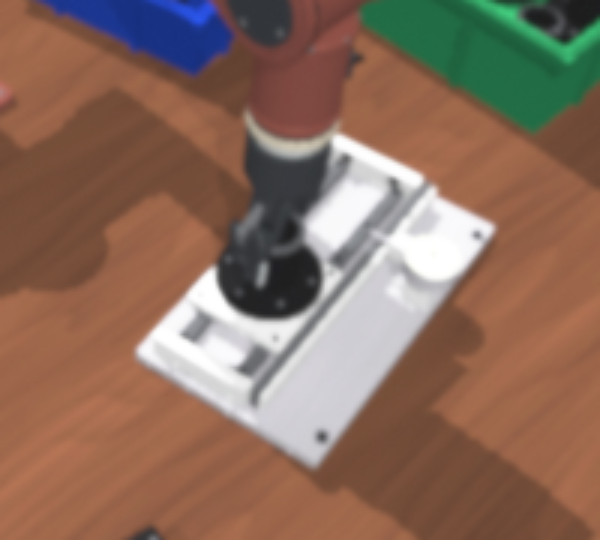

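The flange top is flat at about 67 mm in both views, so it is home; the picture shows the hub centred on the carriage at about (270,275). The gauge position puts the notch about 112 mm ahead. I start the slide gently.

Call:
apply_moves:
  moves:
    - [[0.1,0,0.12],[0,0.05,0],-1]
    - [[0.1,0.1,0.12],[0,0.05,0],-1]
    - [[0.1,0.2,0.12],[0,0.05,0],-1]
    - [[0.1,0.2,0.12],[0,0.05,0],-1]
    - [[0.1,0.2,0.12],[0,0.05,0],-1]

```text
t: 10.07
tcp_pos: [525.4, 96.4, 87.5]
orientation: [0.001, -0.092, 0.996, -0.009]
force: [-1.8, -9.7, 14.2]
opening: 55.2
```

```bash
cat >> h.py <<'E'
def prog():
    s=bot.state();d=s['tcp_pos'][:2]-np.array([526.3,90.8]);u=np.array([-.1824,.983]);n=np.array([.983,.1824])
    print('travel',(d@u).round(2),'side',(d@n).round(2),'F along/side',(s['force'][:2]@u).round(1),(s['force'][:2]@n).round(1))
E
python3 -c "
from h import *
go([506,201,86.5],100.5);prog()"
```

```text
t 10.0667 tcp [525.4  96.4  87.5] F [-1.8 -9.7 14.2] M [-1.08  0.52 -0.01] open 55.2
shift units [-0.01  5.32 -0.04] turn units [-0.16  0.    0.01] j [ 0.04  0.17  1.89 -0.02  1.08 -1.7 ]
travel 5.7 side 0.11 F along/side -9.2 -3.5
```

Call:
apply_moves:
  moves:
    - [[0.1,0.2,0.15],[-0.15,0.05,0],-1]
    - [[0.1,0.25,0.15],[-0.15,0.05,0],-1]
    - [[0.1,0.25,0.15],[-0.15,0.05,0],-1]
    - [[0.1,0.25,0.15],[-0.15,0.05,0],-1]
    - [[0.1,0.25,0.15],[-0.15,0.05,0],-1]

```text
t: 10.48
tcp_pos: [523.3, 106.8, 87.7]
orientation: [-0.004, -0.093, 0.995, 0.018]
force: [-4.8, -10.1, 18.7]
opening: 55.1
```

```bash
python3 -c "
from h import *
go([506,201,86.5],100.5);prog()"
```

```text
t 10.4833 tcp [523.3 106.8  87.7] F [ -4.8 -10.1  18.7] M [-2.47  0.62 -0.26] open 55.1
shift units [-0.02  4.78  0.24] turn units [ 0.35 -0.05  0.03] j [ 0.03  0.17  1.89  0.04  1.09 -1.74]
travel 16.31 side -0.01 F along/side -9.1 -6.5
```

Call:
apply_moves:
  moves:
    - [[0.15,0.2,0.15],[0.12,0.03,0],-1]
    - [[0.15,0.2,0.15],[0.12,0.03,0],-1]
    - [[0.15,0.2,0.15],[0.08,0.03,0],-1]
    - [[0.15,0.2,0.15],[0,0.03,0],-1]
    - [[0.15,0.2,0.15],[0,0.03,0],-1]

```text
t: 10.9
tcp_pos: [521.5, 114.8, 87.6]
orientation: [0.007, -0.093, 0.996, -0.009]
force: [-1.5, -9.6, 16.3]
opening: 55.2
```

```bash
python3 -c "
from h import *
go([506,201,86.5],100.5);prog()"
```

```text
t 10.9 tcp [521.5 114.8  87.6] F [-1.5 -9.6 16.3] M [-1.02  0.41  0.1 ] open 55.2
shift units [-0.04  4.38 -0.03] turn units [-0.18  0.11  0.03] j [ 0.08  0.16  1.9  -0.02  1.07 -1.67]
travel 24.52 side -0.35 F along/side -9.1 -3.2
```

Call:
apply_moves:
  moves:
    - [[0.14,0.35,0.15],[-0.1,0.06,0],-1]
    - [[0.14,0.4,0.15],[-0.05,0.06,0],-1]
    - [[0.14,0.4,0.15],[-0.03,0.04,0],-1]
    - [[0.14,0.4,0.15],[-0.03,0.04,0],-1]
    - [[0.14,0.4,0.15],[-0.03,0.04,0],-1]

```text
t: 11.32
tcp_pos: [516.8, 139.4, 87.5]
orientation: [0.009, -0.093, 0.996, -0.008]
force: [-0.7, -11.2, 16.2]
opening: 55.4
```

```bash
python3 -c "
from h import *
go([506,201,86.5],100.5);prog()"
```

```text
t 11.3167 tcp [516.8 139.4  87.5] F [ -0.7 -11.2  16.2] M [-1.42  0.55  0.12] open 55.4
shift units [-0.04  3.13 -0.  ] turn units [-0.17  0.16  0.03] j [ 0.13  0.16  1.9  -0.02  1.06 -1.62]
travel 49.5 side -0.44 F along/side -10.9 -2.8
```

Call:
apply_moves:
  moves:
    - [[0.14,0.3,0.15],[-0.1,0.1,0],-1]
    - [[0.14,0.2,0.15],[-0.05,0.08,0],-1]
    - [[0.14,0,0.15],[-0.03,0.06,0],-1]

```text
t: 11.57
tcp_pos: [515.8, 145.4, 87.0]
orientation: [0.005, -0.093, 0.996, -0.003]
force: [-0.5, 6.2, 12.9]
opening: 55.2
```

```bash
cat >> h.py <<'E'
def flange():
  s=bot.state();u=np.array([-.1824,.983])
  for n in('scene','top'):
    g=grab(n);W=cloud(g);z=W[...,2];t=s['tcp_pos']
    m=(abs(z-67)<5)&(np.hypot(W[...,0]-t[0],W[...,1]-t[1])<62)
    P=W[m];c=cv2.minEnclosingCircle(P[:,:2].astype(np.float32));A=np.c_[P[:,:2]-t[:2],np.ones(len(P))]
    print(n,m.sum(),np.round(c[0],1),round(c[1],1),'travel from 525.9,88.6:',((np.array(c[0])-[525.9,88.6])@u).round(1),'plane',np.linalg.lstsq(A,P[:,2],rcond=None)[0].round(3))
  return g
E
python3 -c "
from h import *
go([506,201,86.5],100.5);prog();flange()"
```

```text
t 11.5667 tcp [515.8 145.4  87. ] F [-0.5  6.2 12.9] M [1.48 0.46 0.04] open 55.2
shift units [-0.03  2.82  0.01] turn units [-0.06  0.1   0.03] j [ 0.13  0.17  1.89 -0.01  1.07 -1.62]
travel 55.58 side -0.32 F along/side 6.2 0.7
scene 451 [517.1 145.8] 56.0 travel from 525.9,88.6: 57.8 plane [2.000e-03 6.000e-03 6.685e+01]
top 670 [516.9 143.7] 55.1 travel from 525.9,88.6: 55.8 plane [1.0000e-03 3.0000e-03 6.7302e+01]
```

Call:
apply_moves:
  moves:
    - [[0.14,0.3,0.15],[-0.05,0.06,0],-1]
    - [[0.14,0.4,0.16],[-0.05,0.06,0],-1]
    - [[0.14,0.4,0.16],[-0.05,0.05,0],-1]
    - [[0.14,0.4,0.16],[-0.05,0.05,0],-1]
    - [[0.14,0.4,0.16],[-0.05,0.05,0],-1]

```text
t: 12.08
tcp_pos: [511.4, 170.2, 86.9]
orientation: [0.006, -0.093, 0.996, -0.001]
force: [-0.7, -11.4, 16.7]
opening: 55.5
```

```bash
python3 -c "
from h import *
go([506,201,86.5],100.5);prog()"
```

```text
t 12.0833 tcp [511.4 170.2  86.9] F [ -0.7 -11.4  16.7] M [-1.94  0.54 -0.  ] open 55.5
shift units [-0.02  1.56  0.02] turn units [-0.02  0.1   0.04] j [ 0.18  0.17  1.89 -0.    1.07 -1.58]
travel 80.79 side -0.14 F along/side -11.1 -2.7
```

Another 15 mm or so, then slowly.

Call:
apply_moves:
  moves:
    - [[0.14,0.35,0.16],[-0.04,0.06,0],-1]
    - [[0.14,0.35,0.16],[-0.04,0.06,0],-1]
    - [[0.14,0.3,0.16],[-0.03,0.05,0],-1]
    - [[0.14,0.2,0.16],[-0.03,0.05,0],-1]

```text
t: 12.42
tcp_pos: [508.6, 185.4, 86.9]
orientation: [0.005, -0.093, 0.996, -0.001]
force: [-0.7, -7.4, 16.8]
opening: 55.2
```

```bash
python3 -c "
from h import *
go([506,201,86.5],100.5);prog()
g=flange();cv2.imwrite('pics/t4.png',cv2.resize(g[0]['frame'][130:260,70:250,::-1],None,fx=4,fy=4,interpolation=2))"
```

```text
t 12.4167 tcp [508.6 185.4  86.9] F [-0.7 -7.4 16.8] M [-1.22  0.59 -0.02] open 55.2
shift units [-0.02  0.79  0.02] turn units [-0.03  0.1   0.04] j [ 0.21  0.18  1.88 -0.    1.07 -1.55]
travel 96.21 side -0.15 F along/side -7.1 -2.0
scene 446 [511.7 186.3] 57.5 travel from 525.9,88.6: 98.6 plane [-3.000e-03 -3.000e-03  6.675e+01]
top 723 [511.9 184.7] 57.3 travel from 525.9,88.6: 97.0 plane [3.0000e-03 6.0000e-03 6.7181e+01]
```

View pics/t4.png

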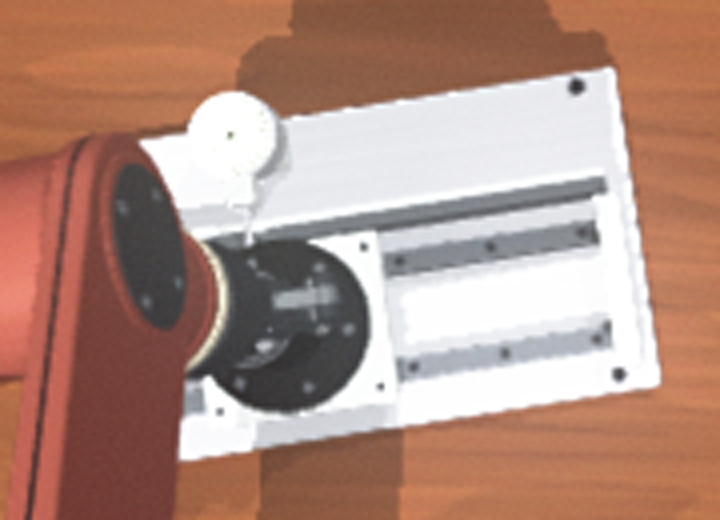

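The stylus at (248,235) projects to about (262,325), against the flange centre at (288,325), so about 16–18 mm remain. I go on slowly, watching the force.

Call:
apply_moves:
  moves:
    - [[0.14,0.2,0.16],[-0.03,0.06,0],-1]
    - [[0.14,0.2,0.16],[-0.03,0.06,0],-1]
    - [[0.14,0.2,0.16],[-0.03,0.05,0],-1]
    - [[0.14,0.2,0.16],[-0.03,0.05,0],-1]
    - [[0.14,0.2,0.16],[-0.03,0.05,0],-1]

```text
t: 12.93
tcp_pos: [506.7, 195.6, 87.0]
orientation: [0.006, -0.093, 0.996, -0.001]
force: [-1.8, -9.1, 17.4]
opening: 55.3
```

```bash
python3 -c "
from h import *
go([506,201,86.5],100.5);prog()"
```

```text
t 12.9333 tcp [506.7 195.6  87. ] F [-1.8 -9.1 17.4] M [-1.35  0.55 -0.02] open 55.3
shift units [-0.02  0.27  0.02] turn units [-0.03  0.11  0.04] j [ 0.23  0.18  1.88 -0.    1.07 -1.53]
travel 106.6 side -0.15 F along/side -8.6 -3.5
```

Now one or two rows per call.

Call:
apply_moves:
  moves:
    - [[0.14,0.16,0.16],[-0.03,0.06,0],-1]

```text
t: 13.02
tcp_pos: [506.4, 197.0, 86.9]
orientation: [0.005, -0.093, 0.996, -0.001]
force: [-1.9, -6.3, 16.3]
opening: 55.2
```

Call:
apply_moves:
  moves:
    - [[0.14,0.16,0.16],[-0.03,0.06,0],-1]

```text
t: 13.1
tcp_pos: [506.1, 198.9, 86.9]
orientation: [0.005, -0.093, 0.996, -0.001]
force: [-2.4, -4.4, 15.6]
opening: 55.0
```

Call:
apply_moves:
  moves:
    - [[0.14,0.15,0.16],[-0.03,0.06,0],-1]

```text
t: 13.18
tcp_pos: [505.7, 201.0, 86.9]
orientation: [0.005, -0.093, 0.996, 0.0]
force: [-1.8, -2.8, 17.5]
opening: 55.2
```

Call:
apply_moves:
  moves:
    - [[0.14,0.15,0.16],[-0.03,0.06,0],-1]

```text
t: 13.27
tcp_pos: [505.5, 202.0, 86.9]
orientation: [0.005, -0.093, 0.996, 0.0]
force: [-0.9, -14.6, 18.0]
opening: 55.7
```

The resistance fell from 9 to 3 N (drawn in) and then jumped to 14.6 N, so the ball is in the notch. I stop pushing along and keep pressing down.

Call:
apply_moves:
  moves:
    - [[0.14,-0.03,0.16],[0,0.06,0],-1]

```text
t: 13.35
tcp_pos: [505.6, 201.4, 86.9]
orientation: [0.004, -0.093, 0.996, 0.0]
force: [-4.0, 6.3, 16.4]
opening: 55.2
```

Call:
apply_moves:
  moves:
    - [[0.14,0,0.16],[0,0.06,0],-1]
    - [[0.14,0,0.16],[0,0.06,0],-1]

```text
t: 13.52
tcp_pos: [505.6, 201.4, 86.9]
orientation: [0.004, -0.093, 0.996, 0.0]
force: [-2.3, -0.5, 16.0]
opening: 55.2
```

```bash
python3 -c "
from h import *
go([506,201,86.5],100.5);prog()
g=flange();go([506,201,86.5],100.5);prog();cv2.imwrite('pics/t5.png',cv2.resize(g[0]['frame'][130:260,70:250,::-1],None,fx=4,fy=4,interpolation=2))"
```

```text
t 13.5167 tcp [505.6 201.4  86.9] F [-2.3 -0.5 16. ] M [-0.39  0.63  0.02] open 55.2
shift units [-0.02 -0.02  0.02] turn units [-0.    0.08  0.03] j [ 0.23  0.19  1.87 -0.    1.07 -1.52]
travel 112.49 side -0.16 F along/side -0.1 -2.3
scene 439 [508.7 200.7] 57.6 travel from 525.9,88.6: 113.3 plane [-6.0000e-03  7.0000e-03  6.6885e+01]
top 732 [508.4 200.9] 56.9 travel from 525.9,88.6: 113.6 plane [0.0000e+00 6.0000e-03 6.7123e+01]
t 13.6167 tcp [505.6 201.4  86.9] F [-3.1 -0.1 16. ] M [-0.34  0.63 -0.07] open 55.2
shift units [-0.01 -0.02  0.02] turn units [-0.    0.08  0.03] j [ 0.23  0.19  1.87 -0.    1.07 -1.52]
travel 112.48 side -0.16 F along/side 0.5 -3.1
```

View pics/t5.png

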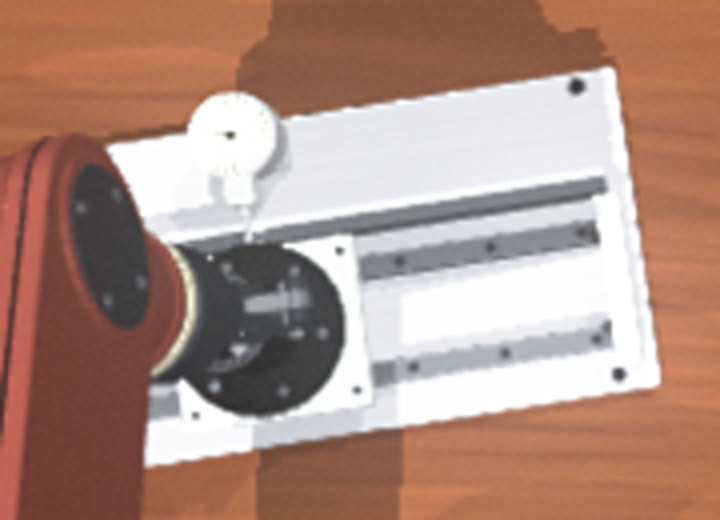

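The stylus (247,235) now projects onto the flange centre (263,328), the flange is level at 67 mm and the downward push is steady. I hand the job in.

```bash
python3 -c "
from h import *
print(bot.finish_job());go([506,201,86.5],100.5);prog()"
```

```text
the job is handed in; nothing more can be done
None
the job is handed in; nothing more can be done
```

The job is handed in with the hub held down at the notch. I gripped it by the neck and pressed it home on the buttons about 112 mm before the notch, which puts the carriage at roughly 38 mm. I then slid it along until the push fell from 9 to 3 N and jumped to 14.6 N as the ball dropped in.

**Last checks before hand-in:**
- **Pressed home:** the flange top was at 66.9 and 67.1 mm in the two views (67 expected) and level within 0.01 rad. The vertical force was steady at about 16 N.
- **At the notch:** the measured travel was 112.5 mm from the arm and 113.3 to 113.6 mm from the cameras, against about 112 mm estimated beforehand. The stylus lined up with the hub's axis, and almost no force was left along the rails.

**Not settled:**
- **Where in the notch:** I judge the carriage to be within about 1 mm of the notch centre, from the forces either side of it. I could not read the carriage or pad joints directly.
- **Side force:** 2 to 3 N remained across the rails at the end.
- **Tool tilt:** the tool leaned about 2 degrees early in the slide. I corrected it, and the flange measured level from about mid-slide on.
- **Bystanders:** I did not measure them again at the end. No move went near them.
- **After hand-in:** the state could not be read, so nothing is confirmed for the final second.

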